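# Lock the lamp at its stop and hold the tinted glass block in its beam

## Robot

A 7-joint arm with a two-finger parallel gripper is mounted at the origin on the work surface. World frame = base frame: x ahead of the robot, y to its left, z up, the work surface at z = 0. Lengths are in m, angles in rad, forces in N, time in s.
With the tool pointing down it reaches from about 0.4 to 0.875 m from the base axis. Payload 19.3 kg.
Tool frame: the origin (TCP) lies midway between the tips of the shut fingers; the grasp point (between the pads) lies 19 mm behind it; z points along the fingers, y is the direction in which the jaws open and shut (so a half turn about z gives the same grasp; the last joint's range is limited). The gripper opens to 85 mm and grips with 20 to 120 N. Pads are 22 mm wide; open, the fingers measure 114 mm over their backs; the gripper's body (76 mm by 85 mm) begins 54 mm behind the grasp point. The pads swing forward as they close: fully open they stand 13 mm farther back than shut.
Start: joints at [-1.214, 0.521, -0.036, 1.599, 0.021, 1.021, -0.113], TCP at [0.259, 0.569, 0.231] pointing down, gripper open.
Joint ranges: [-2.91, 2.91], [-0.3, 2.13], [-1.5, 1.42], [0.17, 2.43], [-1.26, 4.41], [0.16, 1.93], [-2.52, 2.52]. Speed limits (rad/s): [1.89, 1.89, 2.39, 2.39, 3.01, 3.01, 3.01].

## Interface

Orientations are given as [roll, pitch, yaw] about the fixed x, y, z axes, in that order (R = Rz(yaw) Ry(pitch) Rx(roll)).
In Python, from workcell import bot gives the robot as it stands.
- The arm moves only by the tool servo_tool, never from a script. Its argument "plan" is a list of rows, each a list of 5 numbers: the shift along the world's x, y, z in mm, then the turn about the world's z in rad, then the gripper's target within -1 to 1 (shut at 1, half-way at 0, fully open at -1). In form: [[tx, ty, tz, yaw, jaw], ...]. A call has exactly 10 rows; each row is the pose to reach, as a shift and turn from the pose commanded when the call began; what a row does not reach only later rows make up. A row lasts 1/12 s, in which the tool goes at most 41.7 mm and 7.16 degrees, less where a joint would pass 70% of its speed; a pose out of reach is approached as far as the arm can. A call with a gripper value outside its range is refused whole. The fingers move at their own pace and stop on an object; "squeeze" is the grip in N (left out, the last holds). Time passes only in rows, so rows that repeat a pose let the fingers close, or fill a call up. It gives the time, the measured TCP pose, the force and the opening at its end, in the units of the state.
- bot.observe(): the state, without advancing time (a new reading comes with each control period).
- bot.grab_frame(name): name is "side" or "top"; returns the picture (384x512x3 uint8, blue, green, red); there is no depth.
- bot.calibration(name): a dict with "fx", "fy", "cx", "cy" (pixels), "T" (4x4, takes a point from camera to world coordinates). Camera axes: x right, y down, z forward; pixel columns grow to the right and rows downward; lengths in m; the calibration is good to about 2 mm. A picture is of the moment at which its call begins. calibration takes no time and is no camera call.
- bot.job_done(): hands the job in, once; it reports no verdict.
The state is a dict: "clock": time; "qpos": joint angles; "qd": joint speeds; "joint_efforts": joint torques, N m; "position": TCP position; "tool_rot": TCP orientation; "force": force on the tool from outside, world axes, zero at the start; "moment": the same for the moment, N m; "grip_width": finger opening in m.
Only numpy, scipy, OpenCV 4.12 (cv2) and the standard library are available. Lean on these libraries where they do the work, as an engineer would, in place of code of your own. Each camera call takes 0.05 s, during which the arm holds its last target.

## Task

Slide the lamp carriage along its rail until it is right up against the stop, and turn its clamp knob clockwise until it is tight, so that the lamp is locked there. Then take the tall glass block out of the rack with the fingers on its two frosted narrow sides only, never on the clear faces, and hold it upright in the light beam, about midway between lamp and screen, so that the beam goes squarely through the middle of the clear faces. Finish while still holding it there steadily, with nothing else carrying it, and leave the short block, the dolls and the brushes where they are.

Things in the scene. Friction and masses are not known exactly. Their poses are not given: they have to be found in the camera images.
- bench: aluminium T-slot rail fixed to the table, along its y axis: 40 mm wide, 430 long, top 30 mm high. At its -y end stands a white screen 90 mm wide, 40 to 140 mm high, with the lit round spot of the beam. A dark steel stop (44 x 16 mm, top 44 mm high) sits on the rail 67 mm from beam_mid towards the lamp. Origin under the rail's middle
- lamp_carriage (a joint): distance (m) of the lamp carriage from its stop: 0 = right against the stop, up to 0.085; starts at 0.035 to 0.08. Smaller = moved along bench -y, towards the screen. It is a plate 60 x 168 mm, top 38 mm high, with a black lamp head and, behind it, the clamp knob. Unclamped, about 2 N slides it, and it stays where left; it may be pushed, or drawn by the knob
- clamp_knob (a joint): angle (rad) of the clamp knob about its upright axis: 0 = loose, grows as it turns clockwise seen from above, end stop at 1.45. Its screw presses a shoe on the rail: bites from 0.75, is tight from 1.1. Friction 0.12 N m, up to 0.2 when tight. Starts loose, 0 to 0.2, and stays where left
- knob_grip (a point): centre of the knob's wing bar, a black plastic bar 50 mm long, 12 thick, 52 to 76 mm above the table, on the turning axis 64 mm up. x along the bar, y across its 12 mm thickness, z up; turns with the knob (at angle 0 its axes are parallel to the bench's, the bar lying across the rail). The lamp's back is 70 mm away, the plate below 38 mm high
- lamp_lens (a point): centre of the lamp's round lit opening, 12 mm across in a 44 mm barrel, facing the screen, 85 mm above the table; moves with the carriage. The lamp head is 50 mm wide, its top 110 mm (switch 114 mm) above the table
- beam_mid (a point): fixed point on the beam's centre line, midway between screen and lens (lamp at its stop), 85 mm above the table; 60 mm from each. y along the beam and rail, from screen to lamp; x level across it; z up. The beam, 12 mm across, runs level from the lens to the lit spot on the screen
- tall_block_center (a point): centre (half-way up) of the tall tinted glass block, 30 x 16 x 70 mm, about 75 g, upright in the rack. x runs through the two frosted narrow sides, 16 mm wide, 30 mm apart (grip along x); y through the two clear broad faces, 16 mm apart; z up. In the rack the centre is 43 mm and the top 78 mm above the table
- tall_block: the tall block, its frosted sides (2 mm layers) included; origin at the centre of its underside, axes as at tall_block_center
- tall_block_window: the clear glass of the tall block, 26 x 16 x 70 mm between the frosted sides; origin and axes as body tall_block. The fingers must not touch it
- rack: wooden rack 62 x 116 x 20 mm, fixed, with two pockets 12 mm deep, 54 mm apart along its y axis, 0.8 mm clear of the blocks all round; the blocks' x axes lie along its x. Origin at the centre of its underside
- short_block_center (a point): centre of the short glass block, 30 x 16 x 46 mm, in the other pocket; leave it alone
- large_doll: unpainted turned wooden doll, 62 mm across, 106 mm high, origin under its centre; leave it alone
- small_doll: the same doll, smaller: 45 mm across, 76 mm high, origin under its centre; leave it alone
- brush_tumbler: clear plastic tumbler of paint brushes, 86 mm across, brushes up to 200 mm high, origin under its centre; leave it alone
Mind the look-alikes: they are no part of the job. Of the things shaped like the rack, the wooden one is meant. Leave any black look-alike of the tall_block alone.

How it is judged:
By the outcome, as a careful person would: the job done as asked, in the order asked, and still so for the second after the job is handed in, while the arm keeps its last pose, push and grip.
It also fails if it takes over 51 s, if anything falls off the work surface, if the arm or the gripper's body presses on something with over 40 N, if the wrist force passes 120 N, or if a joint passes its speed limit or range.

## Working session

There is one attempt and no reset: what is moved stays moved. The work goes in short steps, Python scripts to look and compute and a tool call to move; the robot and the scene stay as the last step left them, time stands still between calls to the robot, and variables do not carry over. Pictures are saved under pics/ and viewed, and the job is handed in when it is done.

Besides the shell and the picture viewer there is one more tool, called after "Request:" in YAML: its name, and indented under it one key for each argument. servo_tool: Moves the arm, as the interface text tells. Its arguments: {"type":"object","properties":{"plan":{"type":"array","items":{"type":"array","items":{"type":"number"}}},"squeeze":{"type":"number"}},"required":["plan"]}

```bash
mkdir -p pics; ls
python3 - <<'E'
from workcell import bot
import cv2
for n in("side","top"):
    cv2.imwrite(f"pics/{n}0.png",bot.grab_frame(n)); c=bot.calibration(n); print(n,c)
print(bot.observe())
E
```

```text
pics
side {'fx': 386.9717914781416, 'fy': 386.9717914781416, 'cx': 253.10995475418434, 'cy': 187.44599107448192, 'T': array([[ 0.95271298, -0.19270008,  0.23495669,  0.28716742],
       [-0.30336656, -0.64772034,  0.69887559, -0.61603102],
       [ 0.01751285, -0.73710585, -0.67555034,  0.6851308 ],
       [ 0.        ,  0.        ,  0.        ,  1.        ]])}
top {'fx': 483.64048061383744, 'fy': 483.64048061383744, 'cx': 247.83680172966183, 'cy': 189.5134755085344, 'T': array([[-0.0070991 , -0.998387  ,  0.05632932,  0.41400542],
       [-0.9999194 ,  0.00649448, -0.01090956,  0.03582043],
       [ 0.01052613, -0.05640223, -0.99835264,  1.33916421],
       [ 0.        ,  0.        ,  0.        ,  1.        ]])}
{'clock': 0.1, 'qpos': array([-1.21419086,  0.52196001, -0.03632806,  1.59994   ,  0.02120674,
        1.02110955, -0.11279992]), 'qd': array([-0.00040979, -0.00224244, -0.0001766 , -0.00272881,  0.00133382,
       -0.00140791, -0.00327013]), 'joint_efforts': array([ 5.40859808e-03, -9.28483558e+01,  1.98496185e+00, -3.70537162e+01,
        1.82598241e-02,  5.33529615e-03, -6.62008893e-05]), 'position': array([0.25863552, 0.56864363, 0.23078373]), 'tool_rot': array([-3.14056388e+00,  7.77754913e-05,  2.71478020e+00]), 'force': array([-0.27950026, -0.10031585, -0.01810771]), 'moment': array([-0.00918862,  0.05046912, -0.01456307]), 'grip_width': 0.08542825432054799}
```

View pics/side0.png

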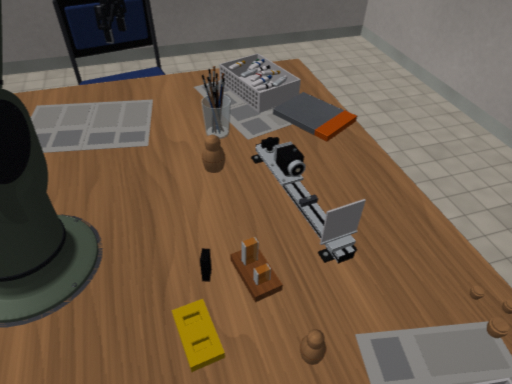

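View pics/top0.png

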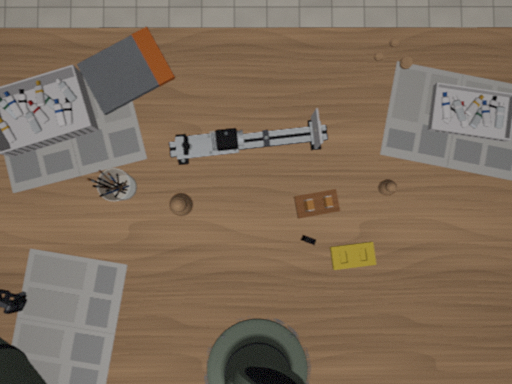

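The side view shows the rail running from the clamp knob at about (270,147) to the screen at about (343,222), with the wooden rack at (256,270). The top view shows the rail from (175,148) to (325,133) and the wooden rack at (317,204). I'll zoom in next.

Run:
```python
import cv2
t=cv2.imread("pics/top0.png"); s=cv2.imread("pics/side0.png")
cv2.imwrite("pics/t_rail.png",cv2.resize(t[100:170,165:335],None,fx=4.6,fy=4.6,interpolation=cv2.INTER_CUBIC))
cv2.imwrite("pics/t_rack.png",cv2.resize(t[180:230,285:350],None,fx=10,fy=10,interpolation=cv2.INTER_CUBIC))
cv2.imwrite("pics/s_rail.png",cv2.resize(s[130:265,240:370],None,fx=4.4,fy=4.4,interpolation=cv2.INTER_CUBIC))
cv2.imwrite("pics/s_rack.png",cv2.resize(s[230:305,220:290],None,fx=8,fy=8,interpolation=cv2.INTER_CUBIC))
```

```text
(no output)
```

View pics/t_rail.png

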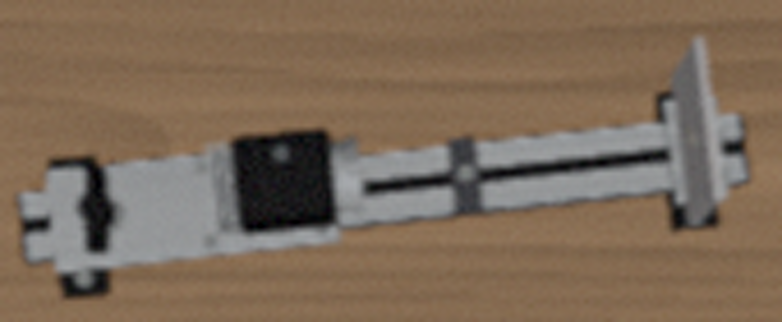

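View pics/t_rack.png

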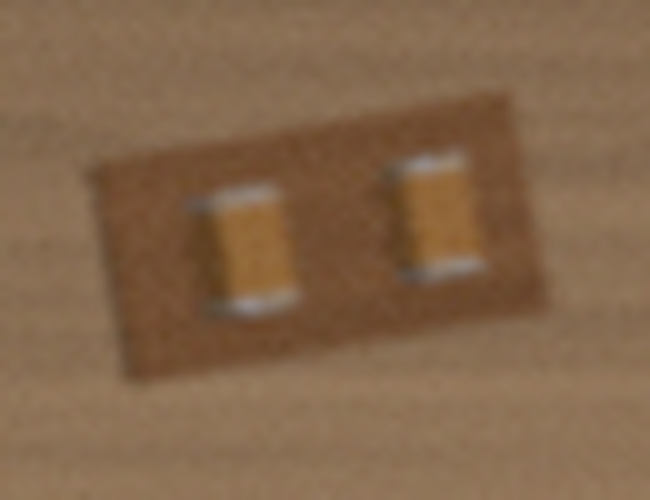

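View pics/s_rail.png

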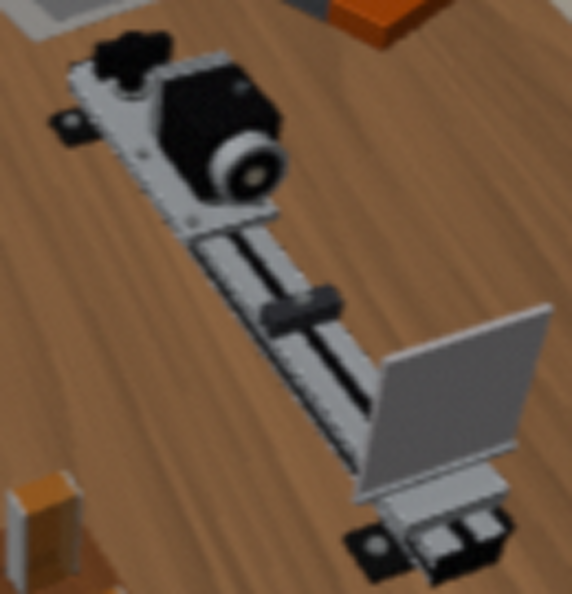

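View pics/s_rack.png

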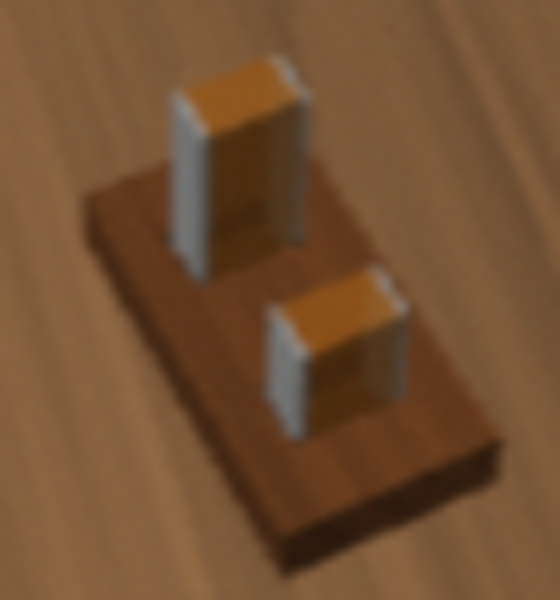

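```bash
cat > h.py <<'E'
import numpy as np
from workcell import bot
C={n:bot.calibration(n) for n in("side","top")}
def ray(n,u,v,z):
    c=C[n];d=c["T"][:3,:3]@np.array([(u-c["cx"])/c["fx"],(v-c["cy"])/c["fy"],1]);o=c["T"][:3,3]
    return (o+d*(z-o[2])/d[2])
def proj(n,P):
    c=C[n];p=(np.asarray(P)-c["T"][:3,3])@c["T"][:3,:3]
    return np.stack([c["fx"]*p[...,0]/p[...,2]+c["cx"],c["fy"]*p[...,1]/p[...,2]+c["cy"]],-1)
def un(n,c,o,s,z): return ray(n,(c[0]+.5)/s-.5+o[0],(c[1]+.5)/s-.5+o[1],z)
E
python3 - <<'E'
from h import *
np.set_printoptions(precision=4,suppress=True)
T=lambda c,z:un("top",c,(165,100),4.6,z)
S=lambda c,z:un("side",c,(240,130),4.4,z)
R=lambda c,z:un("top",c,(285,180),10,z)
Q=lambda c,z:un("side",c,(220,230),8,z)
print("rail ends top",*[T(c,.03) for c in((20,193),(25,262),(742,115),(748,182))])
print("stop top",*[T(c,.044) for c in((450,142),(475,137),(457,213),(482,208))])
print("stop side",*[S(c,.044) for c in((262,309),(337,286),(343,300),(268,327))])
print("plate top",*[T(c,.038) for c in((48,165),(57,270),(357,150),(342,238))])
print("plate side",*[S(c,.038) for c in((186,240),(277,211),(70,75))])
print("lamp top",*[T(c,.110) for c in((232,138),(326,130),(333,225),(240,232))])
print("knob top",*[T(c,.076) for c in((95,163),(97,250))])
print("lens side",S((257,174),.085))
print("rack top",*[R(c,.02) for c in((92,167),(512,90),(548,310),(132,380))])
print("rack side",*[Q(c,.02) for c in((85,200),(285,545),(500,445))])
print("tall top",*[R(c,.078) for c in((212,193),(278,185),(298,297),(230,310))])
print("tall side",*[Q(c,.078) for c in((173,95),(207,137),(308,97),(275,58))])
print("short top",*[R(c,.054) for c in((400,163),(466,152),(484,264),(416,275))])
E
```

```text
rail ends top [0.62   0.2353 0.03  ] [0.5789 0.2323 0.03  ] [ 0.6644 -0.1934  0.03  ] [ 0.6242 -0.1964  0.03  ]
stop top [ 0.6466 -0.0189  0.044 ] [ 0.6495 -0.0336  0.044 ] [ 0.6046 -0.0226  0.044 ] [ 0.6074 -0.0373  0.044 ]
stop side [ 0.6019 -0.0255  0.044 ] [ 0.6484 -0.0206  0.044 ] [ 0.6469 -0.0317  0.044 ] [ 0.5996 -0.0392  0.044 ]
plate top [0.6352 0.2177 0.038 ] [0.5731 0.2123 0.038 ] [0.6432 0.0357 0.038 ] [0.591  0.0449 0.038 ]
plate side [0.585  0.0445 0.038 ] [0.6447 0.053  0.038 ] [0.57   0.2124 0.038 ]
lamp top [0.6376 0.1053 0.11  ] [0.6418 0.0529 0.11  ] [0.5885 0.0494 0.11  ] [0.5849 0.101  0.11  ]
knob top [0.6298 0.1855 0.076 ] [0.5798 0.1844 0.076 ]
lens side [0.6204 0.0363 0.085 ]
rack top [ 0.4692 -0.1039  0.02  ] [ 0.4895 -0.2193  0.02  ] [ 0.4293 -0.2281  0.02  ] [ 0.411  -0.1141  0.02  ]
rack side [ 0.4071 -0.1162  0.02  ] [ 0.4263 -0.2309  0.02  ] [ 0.4863 -0.2198  0.02  ]
tall top [ 0.4597 -0.1291  0.078 ] [ 0.4617 -0.1464  0.078 ] [ 0.4324 -0.1512  0.078 ] [ 0.4292 -0.1334  0.078 ]
tall side [ 0.4265 -0.1345  0.078 ] [ 0.4308 -0.1498  0.078 ] [ 0.4588 -0.1449  0.078 ] [ 0.4547 -0.1304  0.078 ]
short top [ 0.4683 -0.1825  0.054 ] [ 0.4711 -0.2002  0.054 ] [ 0.4412 -0.2044  0.054 ] [ 0.4384 -0.1863  0.054 ]
```

Run:
```python
from h import *
print(ray("top",117,184,0.09),ray("top",180,204,.1),ray("side",217,135,0.0),ray("side",213,170,0.0))
# check of bench model
y=np.array([-.1038,.9946,0]);x=np.array([.9946,.1038,0]);m=np.array([.6327,-.0953,.085])
for nm,P in dict(screenTL=m-60e-3*y-45e-3*x+[0,0,.055],screenTR=m-60e-3*y+45e-3*x+[0,0,.055],screenBL=m-60e-3*y-45e-3*x-[0,0,.045],railend=m-[0,0,.055]).items(): print(nm,proj("side",P),proj("top",P))
```

```text
[0.50093798 0.35982238 0.09      ] [0.44793214 0.1960941  0.1       ] [0.49150324 0.35118663 0.        ] [0.44128411 0.19183052 0.        ]
screenTL [326.74216118 211.42319866] [320.4347098  144.12375126]
screenTR [364.70743218 199.12524282] [316.1661335  108.74099486]
screenBL [319.9071395 243.9590842] [314.51025593 149.66816951]
railend [322.74938267 221.89717353] [290.23248509 136.28726094]
```

Request:
servo_tool:
  plan:
    - [0, 0, 35, 0, -1]
    - [20, -22, 45, 0.05, -1]
    - [45, -50, 45, 0.1, -1]
    - [72, -80, 45, 0.15, -1]
    - [99, -110, 45, 0.2, -1]
    - [126, -140, 45, 0.25, -1]
    - [153, -170, 45, 0.3, -1]
    - [180, -200, 45, 0.35, -1]
    - [207, -230, 45, 0.4, -1]
    - [234, -260, 45, 0.45, -1]

```text
clock: 0.93
position: [0.4937, 0.3071, 0.2762]
tool_rot: [-3.141, -0.0, -3.116]
force: [0.8, 0.9, -0.3]
grip_width: 0.085
```

Request:
servo_tool:
  plan:
    - [22, -24, 0, 0, 0]
    - [44, -48, -5, 0, 0]
    - [66, -72, -20, 0, 0]
    - [88, -98, -45, 0, 0]
    - [110, -123, -75, 0, 0]
    - [110, -123, -105, 0, 0]
    - [110, -123, -135, 0, 0]
    - [110, -123, -160, 0, 0]
    - [110, -123, -170, 0, 0]
    - [110, -123, -170, 0, 0]

```text
clock: 1.77
position: [0.6015, 0.1855, 0.104]
tool_rot: [-3.14, -0.004, -3.118]
force: [-0.1, -0.5, 0.3]
grip_width: 0.0428
```

Run:
```python
from h import *
import cv2
s=bot.grab_frame("side");t=bot.grab_frame("top")
o=bot.observe();print(o["position"],o["tool_rot"],o["qpos"])
print(proj("side",o["position"]),proj("top",o["position"]))
a=cv2.resize(s[100:200,220:330],None,fx=5,fy=5,interpolation=cv2.INTER_CUBIC)
b=cv2.resize(t[80:180,150:200],None,fx=5,fy=5,interpolation=cv2.INTER_CUBIC)
cv2.imwrite("pics/k1.png",np.hstack([a,b]))
```

```text
[0.60312376 0.1861877  0.10722925] [ 3.14138911e+00  6.15954217e-04 -3.11826905e+00] [-0.38497256  0.67610458 -0.01249325  1.68222742  0.01113411  0.78268188
  1.19151284]
[271.0485656  129.12459696] [183.55589478 143.3116807 ]
```

View pics/k1.png

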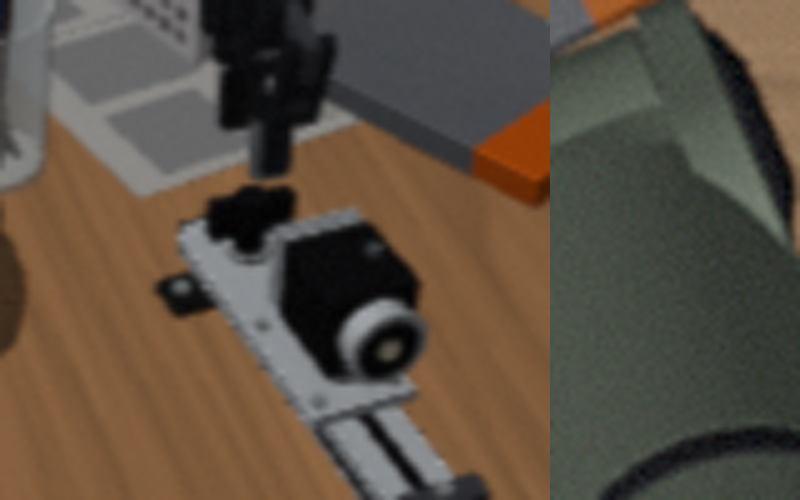

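The side view shows the half-open fingers directly above the wing bar, with the tip at about (272,170) and the bar from (208,205) to (295,195) in the crop. Next I descend and close gently.

Request:
servo_tool:
  plan:
    - [0, -1, -10, 0, 0]
    - [0, -1, -20, 0, 0]
    - [0, -1, -30, 0, 0]
    - [0, -1, -40, 0, 0]
    - [0, -1, -50, 0, 0]
    - [0, -1, -58, 0, 0]
    - [0, -1, -58, 0, 0]
    - [0, -1, -58, 0, 0.3]
    - [0, -1, -58, 0, 0.6]
    - [0, -1, -58, 0, 1]
  squeeze: 40

```text
clock: 2.7
position: [0.603, 0.1851, 0.0488]
tool_rot: [3.141, 0.001, -3.118]
force: [0.5, 0.7, 1.2]
grip_width: 0.0145
```

Request:
servo_tool:
  plan:
    - [0, 0, 0, 0, 1]
    - [0, 0, 0, 0, 1]
    - [0, 0, 0, 0, 1]
    - [0, 0, 0, 0, 1]
    - [0, 0, 0, 0, 1]
    - [0, 0, 0, 0, 1]
    - [0, 0, 0, 0, 1]
    - [0, 0, 0, 0, 1]
    - [0, 0, 0, 0, 1]
    - [0, 0, 0, 0, 1]

```text
clock: 3.53
position: [0.603, 0.1851, 0.0487]
tool_rot: [3.141, 0.001, -3.118]
force: [-0.9, 0.7, 5.6]
grip_width: 0.0141
```

Run:
```python
from h import *
import cv2
s=bot.grab_frame("side")
o=bot.observe();print(o["position"],o["tool_rot"],o["force"],o["moment"],o["grip_width"])
cv2.imwrite("pics/k2.png",cv2.resize(s[100:200,220:330],None,fx=6,fy=6,interpolation=cv2.INTER_CUBIC))
```

```text
[0.60305037 0.1850928  0.04871603] [ 3.14127330e+00  7.34190959e-04 -3.11845214e+00] [-0.49064436  0.85328057  5.83031411] [ 0.15115398  0.09781176 -0.01226191] 0.014311673940457544
```

View pics/k2.png

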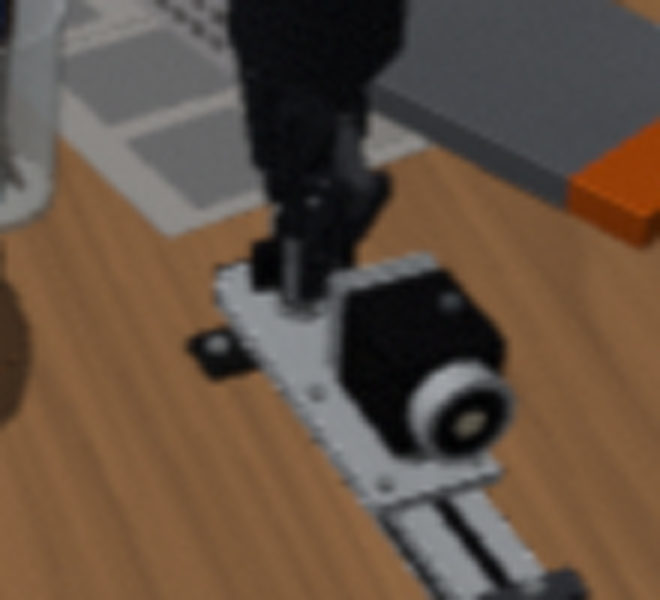

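The fingers hold the bar (opening 14 mm). I'll drag along -y of the bench, first 55 mm of the roughly 67.

Request:
servo_tool:
  plan:
    - [0.6, -6, 0, 0, 1]
    - [1.3, -12, 0, 0, 1]
    - [1.9, -18, 0, 0, 1]
    - [2.5, -24, 0, 0, 1]
    - [3.1, -30, 0, 0, 1]
    - [3.7, -36, 0, 0, 1]
    - [4.4, -42, 0, 0, 1]
    - [5, -48, 0, 0, 1]
    - [5.7, -55, 0, 0, 1]
    - [5.7, -55, 0, 0, 1]

```text
clock: 4.42
position: [0.6091, 0.1284, 0.0487]
tool_rot: [-3.141, 0.001, -3.12]
force: [0.9, -2.0, 5.9]
grip_width: 0.0143
```

Run:
```python
from h import *
import cv2
s=bot.grab_frame("side")
o=bot.observe();print(o["position"],o["tool_rot"],o["force"],o["moment"],o["grip_width"])
cv2.imwrite("pics/k3.png",cv2.resize(s[100:220,220:340],None,fx=5,fy=5,interpolation=cv2.INTER_CUBIC))
```

```text
[0.60906194 0.12886746 0.04871124] [-3.14113494e+00  1.06506922e-03 -3.11966776e+00] [ 0.34792704 -1.17968555  5.58610307] [-0.27202318 -0.23092807 -0.01735999] 0.014180505046975994
```

View pics/k3.png

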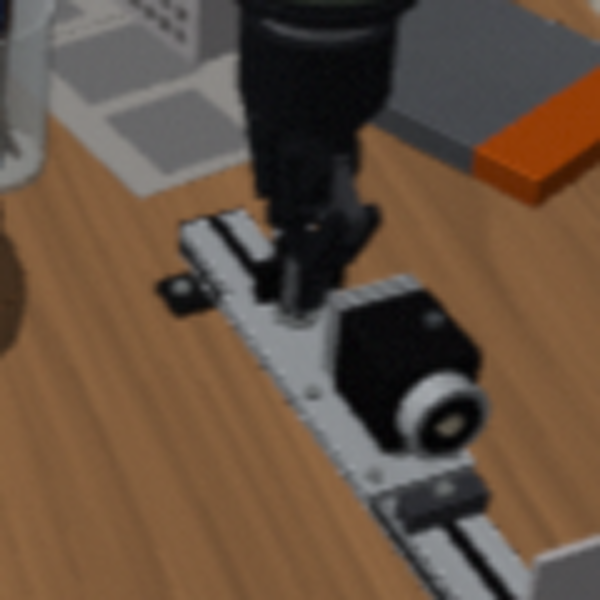

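The carriage followed the drag. The plate front at about (430,480) in the crop is a few mm from the stop at (445,490). I'll go on slowly while watching the force.

Request:
servo_tool:
  plan:
    - [0.1, -1, 0, 0, 1]
    - [0.2, -2, 0, 0, 1]
    - [0.3, -3, 0, 0, 1]
    - [0.4, -4, 0, 0, 1]
    - [0.5, -5, 0, 0, 1]
    - [0.6, -6, 0, 0, 1]
    - [0.7, -7, 0, 0, 1]
    - [0.8, -8, 0, 0, 1]
    - [0.9, -9, 0, 0, 1]
    - [0.9, -9, 0, 0, 1]

```text
clock: 5.3
position: [0.6099, 0.1209, 0.0487]
tool_rot: [3.141, 0.001, -3.119]
force: [0.1, -0.0, 4.2]
grip_width: 0.0141
```

Request:
servo_tool:
  plan:
    - [0.1, -0.5, 0, 0, 1]
    - [0.1, -1, 0, 0, 1]
    - [0.2, -1.5, 0, 0, 1]
    - [0.2, -2, 0, 0, 1]
    - [0.3, -2.5, 0, 0, 1]
    - [0.3, -3, 0, 0, 1]
    - [0.4, -3.5, 0, 0, 1]
    - [0.4, -4, 0, 0, 1]
    - [0.4, -4, 0, 0, 1]
    - [0.4, -4, 0, 0, 1]

```text
clock: 6.13
position: [0.6102, 0.1179, 0.0487]
tool_rot: [3.14, 0.001, -3.118]
force: [1.3, 5.1, 5.1]
grip_width: 0.0143
```

Request:
servo_tool:
  plan:
    - [0.1, -0.5, 0, 0, 1]
    - [0.1, -1, 0, 0, 1]
    - [0.2, -1.5, 0, 0, 1]
    - [0.2, -2, 0, 0, 1]
    - [0.2, -2, 0, 0, 1]
    - [0.2, -2, 0, 0, 1]
    - [0.2, -2, 0, 0, 1]
    - [0.2, -2, 0, 0, 1]
    - [0.2, -2, 0, 0, 1]
    - [0.2, -2, 0, 0, 1]

```text
clock: 6.97
position: [0.6102, 0.1177, 0.0487]
tool_rot: [3.139, 0.001, -3.117]
force: [-0.2, 13.2, 5.3]
grip_width: 0.0141
```

Run:
```python
from h import *
import cv2
s=bot.grab_frame("side")
o=bot.observe();print(o["position"],o["tool_rot"],o["force"],o["moment"],o["grip_width"],o["qpos"])
cv2.imwrite("pics/k4.png",cv2.resize(s[150:220,260:340],None,fx=8,fy=8,interpolation=cv2.INTER_CUBIC))
```

```text
[0.6102415  0.11762066 0.04870393] [ 3.13869764e+00  1.24402731e-03 -3.11682849e+00] [ 0.06664587 12.91266347  5.33887352] [ 2.88997803  0.01694008 -0.03204632] 0.01420423349527234 [-0.26769248  0.74684807 -0.02489141  1.73300908  0.02353934  0.66007454
  1.29103635]
```

View pics/k4.png

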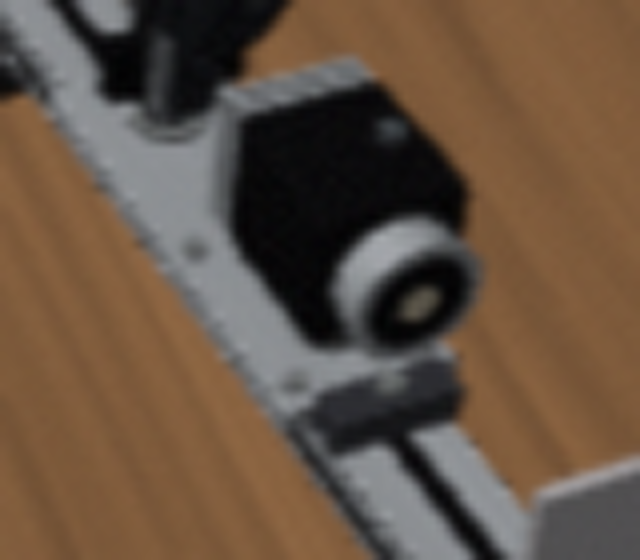

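The carriage is against the stop: the force rises to 13 N with no motion, and the plate touches the stop at about (310,400) in the crop. I'll keep that push on and turn the knob clockwise, which is negative z.

Request:
servo_tool:
  plan:
    - [0, 0, 0, -0.07, 1]
    - [0, 0, 0, -0.14, 1]
    - [0, 0, 0, -0.21, 1]
    - [0, 0, 0, -0.28, 1]
    - [0, 0, 0, -0.35, 1]
    - [0, 0, 0, -0.42, 1]
    - [0, 0, 0, -0.49, 1]
    - [0, 0, 0, -0.56, 1]
    - [0, 0, 0, -0.63, 1]
    - [0, 0, 0, -0.63, 1]
  squeeze: 60

```text
clock: 7.85
position: [0.6103, 0.118, 0.0488]
tool_rot: [3.138, -0.001, 2.532]
force: [-0.4, 14.3, 6.9]
grip_width: 0.0127
```

Request:
servo_tool:
  plan:
    - [0, 0, 0, -0.07, 1]
    - [0, 0, 0, -0.14, 1]
    - [0, 0, 0, -0.21, 1]
    - [0, 0, 0, -0.28, 1]
    - [0, 0, 0, -0.35, 1]
    - [0, 0, 0, -0.42, 1]
    - [0, 0, 0, -0.49, 1]
    - [0, 0, 0, -0.56, 1]
    - [0, 0, 0, -0.62, 1]
    - [0, 0, 0, -0.62, 1]

```text
clock: 8.68
position: [0.6106, 0.1181, 0.049]
tool_rot: [3.139, -0.002, 1.913]
force: [1.5, 14.2, 8.1]
grip_width: 0.013
```

Run:
```python
from h import *
import cv2
s=bot.grab_frame("side")
o=bot.observe();print(o["position"],o["tool_rot"],o["force"],o["moment"],o["grip_width"],o["qpos"])
cv2.imwrite("pics/k5.png",cv2.resize(s[120:220,240:340],None,fx=6,fy=6,interpolation=cv2.INTER_CUBIC))
```

```text
[0.61062133 0.11817098 0.0489463 ] [ 3.13889578e+00 -2.43279769e-03  1.91591971e+00] [ 1.08075215 15.11017089  8.5398593 ] [ 3.36282708 -0.24426892  0.09486545] 0.01289668838394512 [-0.48591298  0.77687896  0.30379201  1.7446832  -0.34850977  0.67085177
  0.35587834]
```

View pics/k5.png

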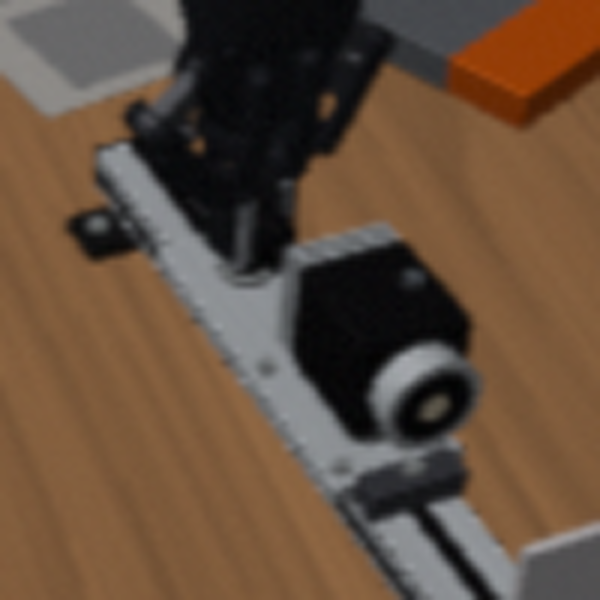

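Request:
servo_tool:
  plan:
    - [0, 0, 0, -0.03, 1]
    - [0, 0, 0, -0.06, 1]
    - [0, 0, 0, -0.06, 1]
    - [0, 0, 0, -0.06, 1]
    - [0, 1, 0, -0.06, 1]
    - [0, 2, 0, -0.06, 1]
    - [0, 3, 0, -0.06, 1]
    - [0, 3.5, 0, -0.06, 1]
    - [0, 3.5, 0, -0.06, 1]
    - [0, 3.5, 0, -0.06, 1]

```text
clock: 9.57
position: [0.6107, 0.1186, 0.0489]
tool_rot: [3.14, 0.0, 1.855]
force: [1.1, 0.8, 8.1]
grip_width: 0.0129
```

Run:
```python
from h import *
o=bot.observe();print(o["position"],o["tool_rot"],o["force"],o["moment"],o["grip_width"])
```

```text
[0.61066203 0.11862781 0.04893026] [3.14003488e+00 1.50761878e-04 1.85509985e+00] [1.08672531 0.84824389 8.08469349] [ 0.30961229 -0.29203348  0.22907354] 0.012895885463824386
```

Request:
servo_tool:
  plan:
    - [0, 1, 0, 0, 1]
    - [0, 1.5, 0, 0, 1]
    - [0, 1.5, 0, 0, 1]
    - [0, 1.5, 0, 0, 1]
    - [0, 1.5, 0, 0, 1]
    - [0, 1.5, 0, 0, 1]
    - [0, 1, 0, 0, 1]
    - [0, 0, 0, 0, 1]
    - [0, 0, 0, 0, 1]
    - [0, 0, 0, 0, 1]

```text
clock: 10.4
position: [0.6107, 0.1186, 0.0489]
tool_rot: [3.14, 0.0, 1.855]
force: [1.5, 1.8, 9.7]
grip_width: 0.0126
```

Run:
```python
from h import *
o=bot.observe();print(o["position"],o["tool_rot"],o["force"],o["moment"],o["grip_width"])
```

```text
[0.61065503 0.11859211 0.04893617] [3.14000241e+00 4.55651236e-05 1.85489305e+00] [1.51629378 1.75873769 9.70145739] [ 0.25935584 -0.23174818  0.15920888] 0.012621553577524982
```

Locked: pulling back doesn't shift it, and the knob angle comes to about 1.39 rad from the tool yaw. Next I release and rise.

Request:
servo_tool:
  plan:
    - [0, 0, 0, 0, 0.3]
    - [0, 0, 0, 0, 0]
    - [0, 0, 0, 0, 0]
    - [0, 0, 0, 0, 0]
    - [0, 0, 0, 0, 0]
    - [0, 0, 25, 0, 0]
    - [0, 0, 60, 0, 0]
    - [0, 0, 100, 0, 0]
    - [0, 0, 140, 0, 0]
    - [-10, -15, 165, 0, 0]

```text
clock: 11.23
position: [0.6015, 0.1059, 0.2168]
tool_rot: [3.138, -0.001, 1.857]
force: [0.8, 1.0, 0.0]
grip_width: 0.0423
```

Request:
servo_tool:
  plan:
    - [-27, -41, 0, -0.012, 0]
    - [-45, -69, 0, -0.024, 0]
    - [-63, -97, 0, -0.036, -1]
    - [-81, -125, 0, -0.048, -1]
    - [-99, -153, 0, -0.06, -1]
    - [-117, -181, 0, -0.072, -1]
    - [-135, -209, 0, -0.084, -1]
    - [-150, -232, 0, -0.1, -1]
    - [-157, -244, 0, -0.114, -1]
    - [-157, -244, 0, -0.114, -1]

```text
clock: 12.07
position: [0.4415, -0.143, 0.2136]
tool_rot: [3.142, 0.0, 1.736]
force: [0.5, 0.1, 0.2]
grip_width: 0.0856
```

Run:
```python
from h import *
import cv2
s=bot.grab_frame("side");t=bot.grab_frame("top")
o=bot.observe();print(o["clock"],o["position"],o["tool_rot"],o["force"],o["grip_width"],o["qpos"])
a=cv2.resize(s[100:300,200:370],None,fx=3,fy=3,interpolation=cv2.INTER_CUBIC)
cv2.imwrite("pics/b1.png",a)
cv2.imwrite("pics/b1t.png",t)
```

```text
12.1667 [ 0.44332817 -0.14031564  0.21336749] [ 3.14121824e+00 -1.85988894e-04  1.74051122e+00] [ 0.60754799 -0.03408663 -0.08901329] 0.08563218688390495 [-0.24057169  0.328625    0.52634482  2.04582265 -0.2237726   0.8213936
  0.58569225]
```

View pics/b1.png

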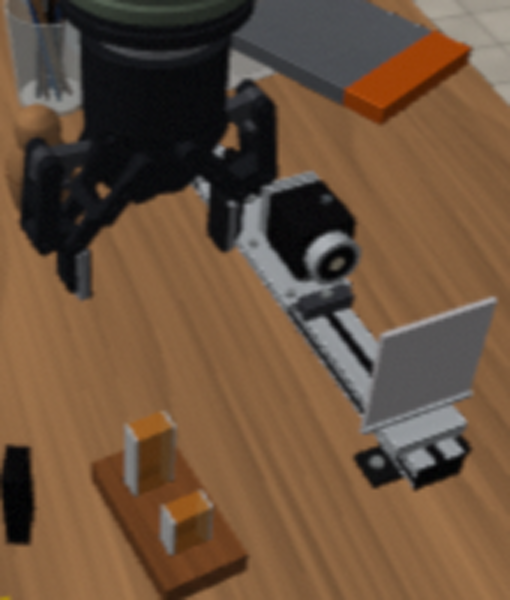

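View pics/b1t.png

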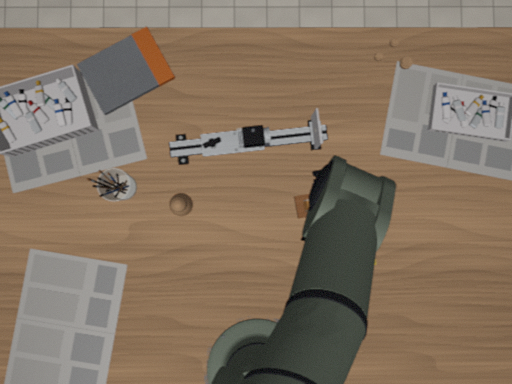

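Run:
```python
import cv2
t=cv2.imread("pics/b1t.png")
cv2.imwrite("pics/b1z.png",cv2.resize(t[115:170,165:275],None,fx=7,fy=7,interpolation=cv2.INTER_CUBIC))
```

```text
(no output)
```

View pics/b1z.png

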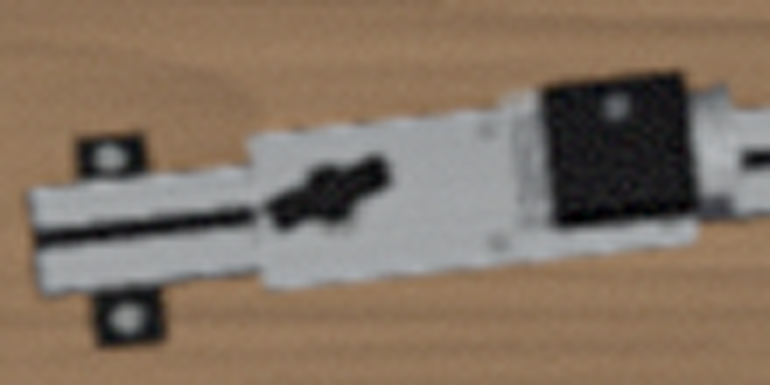

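The bar is now about 14° off the rail axis in the top view, so the knob angle is about 1.32, which is tight. The plate is still against the stop, and the tool is centred over the tall block. I'll descend and close.

Request:
servo_tool:
  plan:
    - [0.5, 0, -20, 0, -1]
    - [0.5, 0, -45, 0, -1]
    - [0.5, 0, -70, 0, -1]
    - [0.5, 0, -95, 0, -1]
    - [0.5, 0, -118, 0, -1]
    - [0.5, 0, -138, 0, -1]
    - [0.5, 0, -155, 0, -1]
    - [0.5, 0, -168, 0, -1]
    - [0.5, 0, -175, 0, -1]
    - [0.5, 0, -175, 0, -1]

```text
clock: 13.0
position: [0.4434, -0.1396, 0.037]
tool_rot: [-3.14, -0.001, 1.742]
force: [-1.0, 0.5, -0.2]
grip_width: 0.0852
```

Run:
```python
from h import *
import cv2
s=bot.grab_frame("side")
o=bot.observe();print(o["clock"],o["position"],o["tool_rot"],o["force"],o["grip_width"])
cv2.imwrite("pics/b2.png",cv2.resize(s[190:310,190:320],None,fx=5,fy=5,interpolation=cv2.INTER_CUBIC))
```

```text
13.05 [ 0.44359987 -0.13992808  0.03792207] [-3.14072126e+00 -5.92188357e-04  1.74168416e+00] [ 0.23016626 -0.29776178  0.21481711] 0.08551171184871229
```

View pics/b2.png

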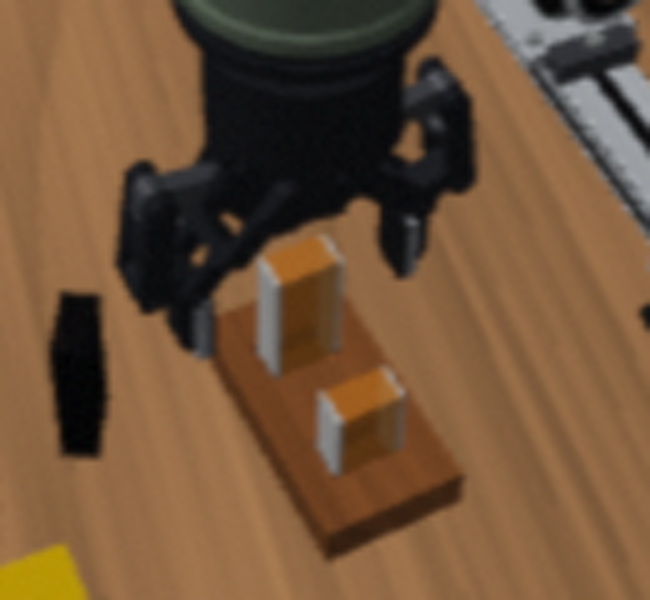

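Request:
servo_tool:
  plan:
    - [0, 0, 0, 0, -0.6]
    - [0, 0, 0, 0, -0.2]
    - [0, 0, 0, 0, 0.1]
    - [0, 0, 0, 0, 0.2]
    - [0, 0, 0, 0, 0.3]
    - [0, 0, 0, 0, 0.5]
    - [0, 0, 0, 0, 1]
    - [0, 0, 0, 0, 1]
    - [0, 0, 0, 0, 1]
    - [0, 0, 0, 0, 1]
  squeeze: 30

```text
clock: 13.88
position: [0.4437, -0.1405, 0.0387]
tool_rot: [3.141, 0.0, 1.741]
force: [-0.3, 1.6, 7.5]
grip_width: 0.0294
```

Run:
```python
from h import *
import cv2
s=bot.grab_frame("side")
o=bot.observe();print(o["clock"],o["position"],o["tool_rot"],o["force"],o["moment"],o["grip_width"])
cv2.imwrite("pics/b3.png",cv2.resize(s[220:300,210:300],None,fx=7,fy=7,interpolation=cv2.INTER_CUBIC))
```

```text
13.9333 [ 0.44373155 -0.1405751   0.0386825 ] [3.14088324e+00 3.18757434e-05 1.74071041e+00] [0.45034687 1.35297741 8.24463389] [0.23315312 0.15605712 0.00093337] 0.02984062367361707
```

View pics/b3.png

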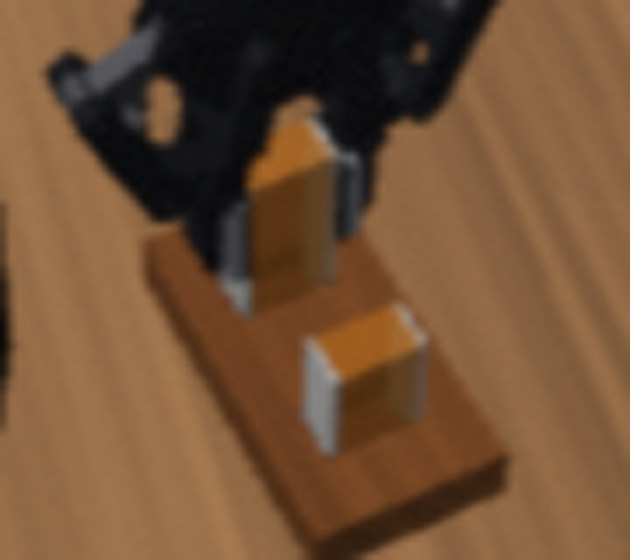

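The fingers sit flush on both frosted sides, and the opening is 29.8 mm against the 30 mm block. I'll lift straight up.

Request:
servo_tool:
  plan:
    - [0, 0, 3, 0, 1]
    - [0, 0, 6, 0, 1]
    - [0, 0, 10, 0, 1]
    - [0, 0, 15, 0, 1]
    - [0, 0, 22, 0, 1]
    - [0, 0, 35, 0, 1]
    - [0, 0, 55, 0, 1]
    - [0, 0, 80, 0, 1]
    - [0, 0, 105, 0, 1]
    - [0, 0, 120, 0, 1]

```text
clock: 14.77
position: [0.4437, -0.1409, 0.1609]
tool_rot: [3.14, 0.0, 1.74]
force: [1.3, 0.3, -0.7]
grip_width: 0.0297
```

Run:
```python
from h import *
import cv2
s=bot.grab_frame("side")
o=bot.observe();print(o["clock"],o["position"],o["tool_rot"],o["force"],o["moment"],o["grip_width"])
cv2.imwrite("pics/b4.png",cv2.resize(s[140:300,190:320],None,fx=4,fy=4,interpolation=cv2.INTER_CUBIC))
p=o["position"]; print(proj("side",p),proj("top",p))
```

```text
14.8167 [ 0.4446012  -0.14103773  0.16249597] [3.13743169e+00 9.61557824e-04 1.74026112e+00] [ 3.47084921 -1.85863934  2.86948166] [-0.08134516 -0.21239261  0.00957042] 0.029451425891042902
[251.36235992 212.763019  ] [315.24577457 203.743676  ]
```

View pics/b4.png

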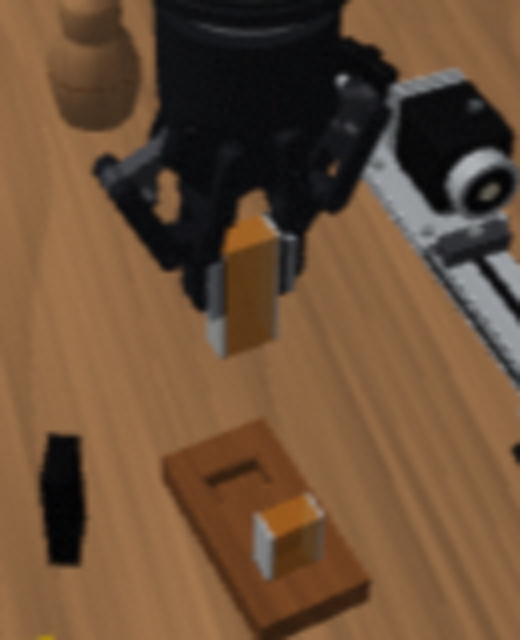

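The block is lifted upright and the pocket is empty. Now I carry it above beam_mid.

Request:
servo_tool:
  plan:
    - [10, 6, 2, -0.01, 1]
    - [30, 14, 2, -0.02, 1]
    - [55, 22, 2, -0.03, 1]
    - [80, 29, 2, -0.04, 1]
    - [105, 34, 2, -0.05, 1]
    - [130, 38, 2, -0.06, 1]
    - [155, 42, 2, -0.065, 1]
    - [175, 45, 2, -0.065, 1]
    - [187, 46, 2, -0.065, 1]
    - [189, 46, 2, -0.065, 1]

```text
clock: 15.65
position: [0.6339, -0.0939, 0.16]
tool_rot: [3.141, 0.0, 1.677]
force: [0.3, 0.8, -1.1]
grip_width: 0.0294
```

Request:
servo_tool:
  plan:
    - [0, 0, -5, 0, 1]
    - [0, 0, -13, 0, 1]
    - [0, 0, -22, 0, 1]
    - [0, 0, -31, 0, 1]
    - [0, 0, -40, 0, 1]
    - [0, 0, -45, 0, 1]
    - [0, 0, -50, 0, 1]
    - [0, 0, -50, 0, 1]
    - [0, 0, -50, 0, 1]
    - [0, 0, -50, 0, 1]

```text
clock: 16.48
position: [0.6326, -0.0947, 0.1106]
tool_rot: [3.141, 0.0, 1.676]
force: [-1.0, 0.5, -0.6]
grip_width: 0.0296
```

Run:
```python
from h import *
import cv2
s=bot.grab_frame("side")
o=bot.observe();print(o["clock"],o["position"],o["tool_rot"],o["force"],o["moment"],o["grip_width"])
cv2.imwrite("pics/c1.png",cv2.resize(s[130:270,250:380],None,fx=4.2,fy=4.2,interpolation=cv2.INTER_CUBIC))
```

```text
16.5333 [ 0.63270379 -0.09463958  0.11071893] [3.14093437e+00 1.31925810e-04 1.67575219e+00] [ 0.25041479  0.0387648  -0.23571478] [ 0.0332692  0.0357855 -0.0576727] 0.029673326017489867
```

View pics/c1.png

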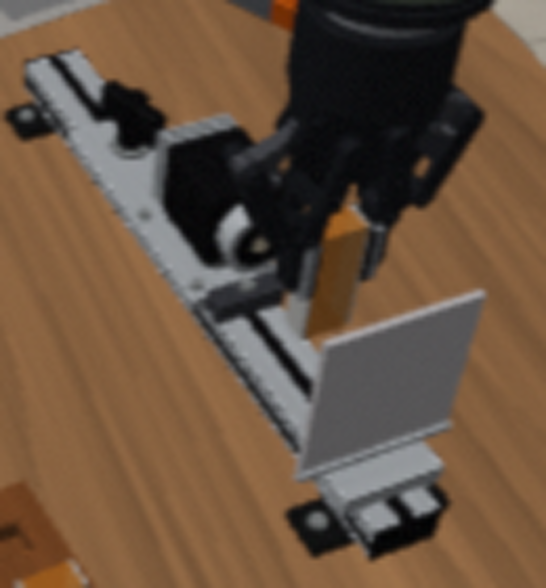

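Request:
servo_tool:
  plan:
    - [0, -0.5, -4, 0, 1]
    - [0, -0.5, -9, 0, 1]
    - [0, -0.5, -14, 0, 1]
    - [0, -0.5, -19, 0, 1]
    - [0, -0.5, -24, 0, 1]
    - [0, -0.5, -28, 0, 1]
    - [0, -0.5, -30, 0, 1]
    - [0, -0.5, -30, 0, 1]
    - [0, -0.5, -30, 0, 1]
    - [0, -0.5, -30, 0, 1]

```text
clock: 17.37
position: [0.6326, -0.0951, 0.0805]
tool_rot: [3.141, 0.0, 1.676]
force: [-0.4, 0.8, -0.4]
grip_width: 0.0293
```

Run:
```python
from h import *
import cv2
s=bot.grab_frame("side");t=bot.grab_frame("top")
o=bot.observe();print(o["clock"],o["position"],o["tool_rot"],o["force"],o["moment"],o["grip_width"])
cv2.imwrite("pics/d1.png",cv2.resize(s[150:250,270:380],None,fx=6,fy=6,interpolation=cv2.INTER_CUBIC))
cv2.imwrite("pics/d1t.png",cv2.resize(t[100:200,160:340],None,fx=4.2,fy=4.2,interpolation=cv2.INTER_CUBIC))
# predicted block corners
a=.104;x=np.array([np.cos(a),np.sin(a),0]);y=np.array([-np.sin(a),np.cos(a),0]);m=np.array([.6327,-.0953,.085])
for sx,sy,sz in((-1,-1,1),(1,-1,1),(1,1,1),(-1,1,1),(-1,-1,-1)):
    p=proj("side",m+.015*sx*x+.008*sy*y+.035*sz*np.array([0,0,1])); print(sx,sy,sz,(p-[270,150]+.5)*6-.5)
```

```text
17.4667 [ 0.63255976 -0.09510055  0.08051998] [3.14128376e+00 6.73650438e-05 1.67574616e+00] [ 1.24131365 -0.91128744 -0.98717625] [-0.05540083  0.03476835  0.01975559] 0.029516778816488516
-1 -1 1 [329.72222035 288.47046899]
1 -1 1 [402.19608831 265.95926241]
1 1 1 [377.98617216 237.7516758 ]
-1 1 1 [306.18325786 259.65789404]
-1 -1 -1 [302.97838988 423.73996746]
```

View pics/d1.png

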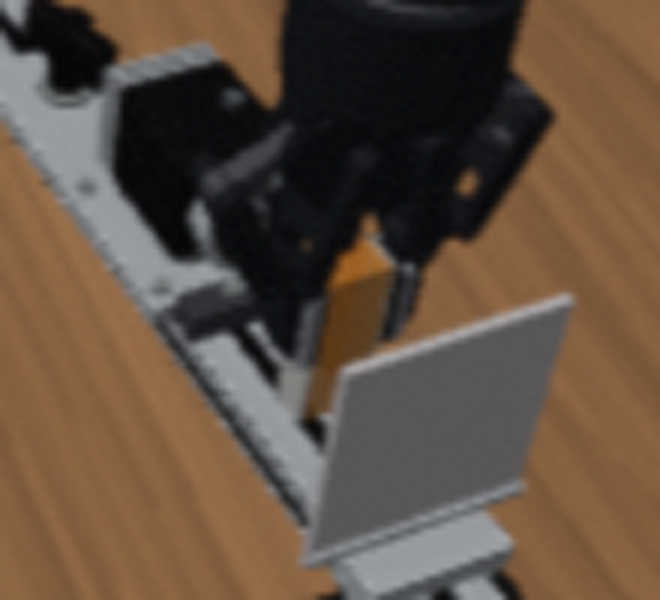

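View pics/d1t.png

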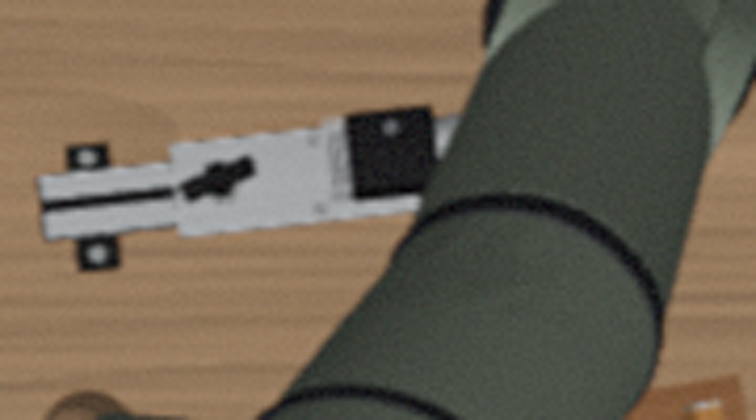

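Roughly right. I'll check the block's corners more closely against the prediction.

Run:
```python
from h import *
import cv2
f=np.mean([bot.grab_frame("side").astype(float) for _ in range(6)],0).astype(np.uint8)
cv2.imwrite("pics/raw_side.png",f)
k=14;o=(310,180)
g=cv2.resize(f[180:222,310:360],None,fx=k,fy=k,interpolation=cv2.INTER_CUBIC)
g=cv2.convertScaleAbs(g,alpha=1.7,beta=0)
a=.104;x=np.array([np.cos(a),np.sin(a),0]);y=np.array([-np.sin(a),np.cos(a),0]);m=np.array([.6327,-.0953,.085])
def C3(sx,sy,sz,w=.015): return (proj("side",m+w*sx*x+.008*sy*y+.035*sz*np.array([0,0,1]))-o+.5)*k-.5
for A,B in(((-1,-1,1),(1,-1,1)),((1,-1,1),(1,1,1)),((1,1,1),(-1,1,1)),((-1,1,1),(-1,-1,1)),((-1,-1,1),(-1,-1,-1)),((1,-1,1),(1,-1,-1)),((-1,1,1),(-1,1,-1)),((-1,1,-1),(-1,-1,-1)),((-1,-1,-1),(1,-1,-1))):
    cv2.line(g,tuple(C3(*A).astype(int)),tuple(C3(*B).astype(int)),(0,255,0),1)
cv2.imwrite("pics/e1.png",g)
g2=cv2.resize(f[150:270,255:375],None,fx=5,fy=5,interpolation=cv2.INTER_CUBIC)
def L(P,Q):
    a_,b_=[((proj("side",p)-(255,150)+.5)*5-.5).astype(int) for p in(P,Q)]
    cv2.line(g2,tuple(a_),tuple(b_),(0,255,0),1)
z=np.array([0,0,1.])
S=[m-.06*y+s*.045*x+h*z for s,h in((-1,.055),(1,.055),(1,-.045),(-1,-.045))]
for i in range(4):L(S[i],S[(i+1)%4])
st=[m+(.067+b*.008)*y+s*.022*x-.041*z for s,b in((-1,-1),(1,-1),(1,1),(-1,1))]
for i in range(4):L(st[i],st[(i+1)%4])
for s in(-1,1): L(m-.055*z+.1*y+s*.02*x,m-.055*z-.08*y+s*.02*x)
cv2.imwrite("pics/e2.png",g2)
```

```text
(no output)
```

View pics/e1.png

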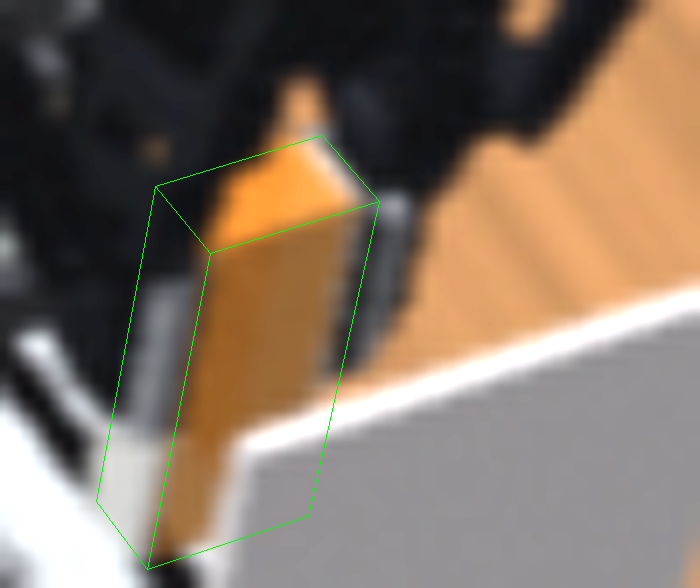

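View pics/e2.png

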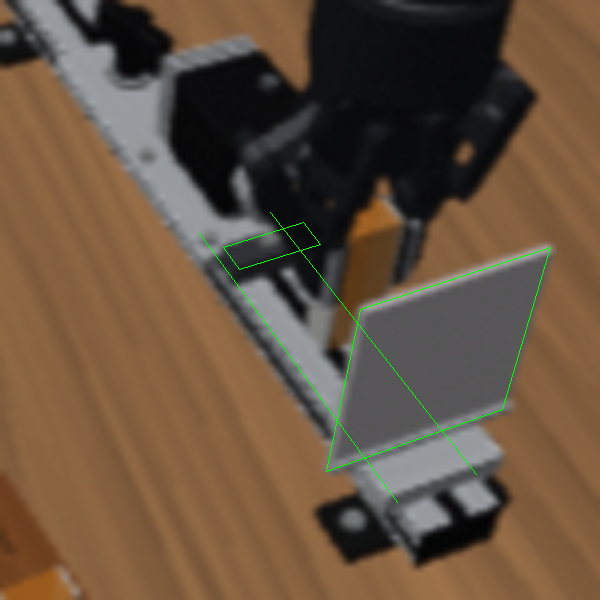

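```bash
cat > ov.py <<'E'
from h import *
import cv2,sys
def ov(img,cam,box,k,out,m,a,extra=None):
    f=cv2.imread(img);u0,v0,u1,v1=box
    g=cv2.resize(f[v0:v1,u0:u1],None,fx=k,fy=k,interpolation=cv2.INTER_CUBIC)
    x=np.array([np.cos(a),np.sin(a),0]);y=np.array([-np.sin(a),np.cos(a),0]);z=np.array([0,0,1.])
    def L(P,Q):
        a_,b_=[((proj(cam,p)-(u0,v0)+.5)*k-.5).astype(int) for p in(P,Q)]
        cv2.line(g,tuple(map(int,a_)),tuple(map(int,b_)),(0,255,0),1)
    S=[m-.06*y+s*.045*x+h*z for s,h in((-1,.055),(1,.055),(1,-.045),(-1,-.045))]
    for i in range(4):L(S[i],S[(i+1)%4])
    st=[m+(.067+b*.008)*y+s*.022*x-.041*z for s,b in((-1,-1),(1,-1),(1,1),(-1,1))]
    for i in range(4):L(st[i],st[(i+1)%4])
    for s in(-1,1): L(m-.055*z+.33*y+s*.02*x,m-.055*z-.1*y+s*.02*x)
    cv2.imwrite(out,g)
E
python3 - <<'E'
from ov import *
m=np.array([.6327,-.0953,.085])
ov("pics/side0.png","side",(285,170,370,265),7,"pics/f1.png",m,.104)
ov("pics/top0.png","top",(245,100,335,165),8,"pics/f2.png",m,.104)
E
```

```text
(no output)
```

View pics/f1.png

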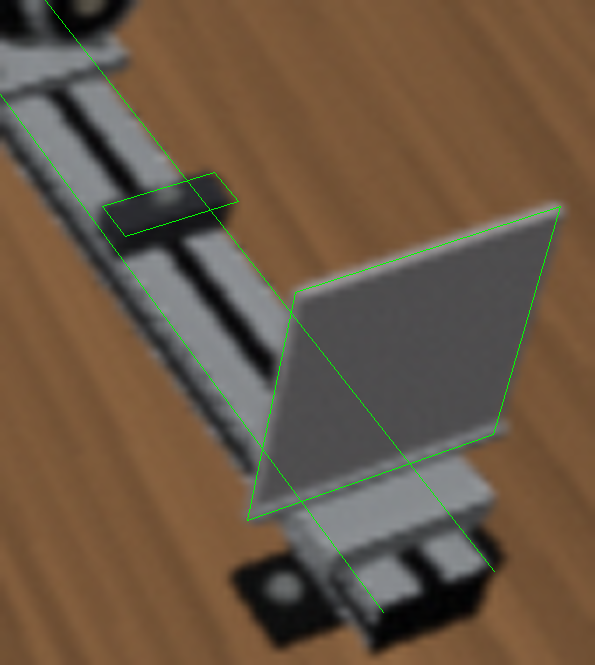

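View pics/f2.png

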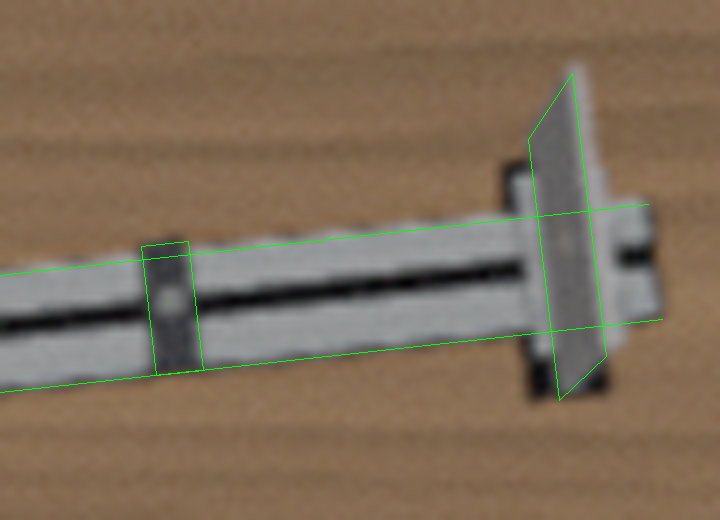

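The overlays agree to within about 1 px (about 2 mm) in both views. The gripper's own fix of the knob axis also puts the beam at x = 0.6329 there. The block is square, centred and still, so I'm handing in.

Run:
```python
from workcell import bot
o=bot.observe();print(o["clock"],o["position"],o["tool_rot"],o["qd"].round(3),o["grip_width"])
print(bot.job_done())
```

```text
17.7667 [ 0.6324999  -0.09505884  0.08038465] [3.14146684e+00 2.18779586e-05 1.67580264e+00] [ 0.001  0.001  0.001  0.001 -0.     0.002  0.002] 0.02980781609092135
the job is handed in; nothing more can be done
None
```

The lamp is clamped against its stop, and the gripper is holding the tall block upright in the beam about midway between lamp and screen. I handed the job in at 17.8 s; it reported no verdict.

- **Lamp carriage:** I drew it by the knob until it met the stop. The force rose to 13 N with no further movement, and the plate touches the stop in the pictures. The knob turned clockwise to about 1.39 rad by the tool yaw, but about 1.32 rad by the top picture. Both are past tight (1.1). A small tug back, read only after I had eased off, left the knob where it was.
- **Tall block:** It is gripped on its frosted sides only, opening 29.8 mm on the 30 mm block, with a 30 N squeeze. The tool centre (TCP) is at (0.6325, -0.0951, 0.0804), which puts the block's centre at about z = 0.085. Its yaw matches the rail's to about 0.001 rad, and the arm was still at hand-in.
- **Disagreements:** The two cameras differ by 1.5–3 mm in x, so I used their average. The gripper's own fix on the knob axis supports it, putting the beam at x = 0.6329. I never saw the beam pass through the block, because the screen's face points away from the side camera.
- **Everything else:** The gripper did not go near the short block, the dolls or the brushes.

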